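# Set a crate batten against the mitre-saw fence and stop and hold it for the cut

## Task

Get the long pine batten ready for the saw cut: fold the orange-edged flip stop on the saw's fence fully down, then take the batten from the bench and lay it flat on the saw table, its left end touching the stop. Bring it flush against the fence and hold it there, fence and table together, with one steady diagonal push of the fingers, down and towards the fence, about as hard as a weight of one and a half to two kilos; the program finishes while still holding it like this. Keep clear of the saw's raised blade, motor and handle, and leave the other things lying about where they are.

Things in the scene. Friction and masses are not known exactly. Their poses are not given: they have to be found in the camera images.
- batten: Pale pine batten, 45 wide x 360 long x 35 mm high, 0.22 to 0.37 kg, lying flat on the bench between robot and saw; origin at the centre of its underside, y along its length, z up. Both ends are alike.
- saw_corner (a point): Point on the mitre saw where the blade's plane meets the foot of the fence, level with the saw table's top (70 mm above the bench). Its axes are the saw's: x away from the robot, square to the fence; y to the left along the fence; z up. The saw stands turned a little on the bench; all saw x, y, z below are measured from here.
- deck: Flat smooth aluminium top of saw table and left extension, fixed: saw x from -100 mm (front edge) to the fence, saw y from -230 to +580 mm. Origin on the bench under saw_corner. In front, at saw y = 0, a mitre arm 64 mm wide with a black knob, lower than the top, sticks out to saw x = -290 mm.
- fence: Aluminium fence, fixed: its face is the plane saw x = 0, it is 55 mm high and 22 mm thick. Origin on the bench under saw_corner, axes as saw_corner.
- saw_head: Raised saw head, not to be touched: blade disc in the plane saw y = 0, radius 105 mm, centre at saw x +20, z +270 mm (lowest point 165 mm above the table; the batten's right end goes in under it from the front); guard 46 mm thick; handle of 26 mm bar forward to saw x -165 mm, z +265 to +380 mm; motor on the right. Origin on the bench under saw_corner.
- flip_stop (a joint): Stiff hinge of the flip stop, rad: 0 = fully down (working position, a hard end stop), growing as it is lifted up and back; 1.57 = standing upright. It stays wherever it is left (friction 0.25 N m). The hinge line runs along the saw's y. Found standing up at 1.3 to 1.8.
- stop_hinge (a point): On the flip stop's hinge line: at saw x = 0, 67 mm above the saw table, level with the middle of the width of the orange strip. The carriage that bears it is clamped on the fence, does not move, and reaches at most 15 mm above the hinge line and 55 mm behind it.
- stop_tab (a point): Spot to push on the stop's orange edge strip, on its outer face: 65 mm out from the hinge line and 10 mm off the plane through it. The strip is 26 mm wide (along y) and runs from 12 to 85 mm out. With the stop up this face looks away from the robot, with the stop down it looks up. Axes turn with the stop (at joint 0 they are the saw's); z points out of the strip.
- stop_face (a point): Point on the stop's flat right-hand face, which meets the batten's left end; 45 mm out from the hinge line, turning with the stop. The steel plate is 9 mm thick, from this face towards +y. With the stop down the axes are the saw's and the face, square to the fence, spans 4 to 85 mm in front of it and 4 to 75 mm above the table. Clamped 300 to 340 mm left of the blade.
- offcut: Short pine offcut, 45 x 90 x 35 mm, lying on the extension to the left of the stop; origin at the centre of its underside. Leave alone.
- tape: Grey tape measure, 70 x 40 x 66 mm, on the bench; origin at the centre of its underside. Leave alone.
- glue: White glue bottle with red cap, 60 mm across, 150 mm tall, standing; origin at the centre of its underside. Leave alone.
- screw_tray: Blue divided tray, 110 x 110 x 35 mm; origin at the centre of its underside. Leave alone.
- joint_cup: Dark steel drive-shaft joint standing on its cup, 88 mm across, 118 mm tall; origin at the centre of its underside. Leave alone.

How it is judged (in metres and radians):
On the way, in this order (a step that is already met when the one before it is completed fails the run):
1. the flip stop is folded fully down (within 0.06 rad of its end stop) while the batten is still off the saw table (value of joint flip_stop below 0.06 rad and contact force between batten and deck below 0.1 N), for 0.2 s.
2. the batten rests flat on the saw table, in front of the fence (z of batten in the frame of saw_corner between -0.003 and 0.004 m and angle between batten's own z axis and vertical below 0.05 rad and contact force between batten and deck above 0.5 N and x of batten in the frame of saw_corner below -0.015 m), for 0.2 s.
At the end, for the whole second after the job is handed in: Stop down (0.06 rad); batten flat on the saw table (3 mm, 0.05 rad), within 3 mm of the fence and parallel to it (0.02 rad), left end within 3.5 mm of the stop; at rest, pressed by the fingers, bearing on the fence with 2 to 40 N and on the table with 6 to 40 N through the last second (value of joint flip_stop below 0.06 rad and z of batten in the frame of saw_corner between -0.003 and 0.004 m and angle between batten's own z axis and vertical below 0.05 rad and x of batten in the frame of saw_corner between -0.0255 and -0.0195 m and angle between the y axis of batten and the y axis of saw_corner, either way round below 0.02 rad and y of batten in the frame of stop_face between -0.1835 and -0.178 m and contact force between batten and fence between 2 and 40 N and contact force between batten and deck between 6 and 40 N and contact force between the fingers and batten above 4 N and linear speed of batten below 0.01 m/s and angular speed of batten below 0.05 rad/s); the arm keeps its last pose, push and grip.
It fails at once if the raised saw head is touched by robot or batten (contact force between any of the arm, the fingers, batten and saw_head above 1 N).
It fails at once if the offcut, tape measure, glue bottle, screw tray or drive-shaft joint is shifted by more than 30 mm (distance of any of offcut, tape, glue, screw_tray, joint_cup from where it was at the start of the episode above 0.03 m).
It also fails if it takes over 67 s, if anything falls off the work surface, if the arm or the gripper's body presses on something with over 40 N, if the wrist force passes 120 N, or if a joint passes its speed limit or range.

## Robot

A 6-joint arm with a two-finger parallel gripper is mounted at the origin on the work surface. World frame = base frame: x ahead of the robot, y to its left, z up, the work surface at z = 0. Lengths are in mm, angles in rad, forces in N, time in s.
With the tool pointing down it reaches from about 300 to 775 mm from the base axis. Payload 14.6 kg.
Tool frame: the origin (TCP) lies between the finger pads; the fingertips stand 22 mm ahead of it and the grasp point (between the pads) lies 3 mm ahead of it (finger_overhang is the distance from the TCP to the fingertips, in mm); z points along the fingers, y is the direction in which the jaws open and shut (so a half turn about z gives the same grasp; the last joint's range is limited). The gripper opens to 94 mm and grips with 3 to 60 N. Pads are 16 mm wide; open, the fingers measure 119 mm over their backs; the gripper's body (75 mm by 177 mm) begins 78 mm behind the grasp point.
Start: joints at [-1.39, 0.3, 1.521, -0, 1.321, -0.067], TCP at [134.893, -533.192, 227.446] pointing down, gripper open.
Joint ranges: [-3.03, 3.03], [-0.79, 2.21], [0.23, 2.52], [-1.04, 4.18], [0, 3.07], [-2.55, 2.55]. Speed limits (rad/s): [2.22, 2.22, 2.57, 3.14, 3.14, 3.14].

## Interface

Orientations are given as [roll, pitch, yaw] about the fixed x, y, z axes, in that order (R = Rz(yaw) Ry(pitch) Rx(roll)).
In Python, from cell import * gives the robot as it stands.
- The arm moves only by the tool jog_arm, never from a script. Its argument "increments" is a list of rows, each a list of 7 numbers: the shift along the tool's x, y, z in cm, then the turn, a rotation vector about the tool's x, y, z in degrees, then the finger opening in cm, from 0 to 9.4. In form: [[x, y, z, wx, wy, wz, grip], ...]. A call has 1 to 20 rows; each row shifts and turns the commanded pose from where the row before left it, along the tool's axes as they then stand; what a row does not reach is not made up. A row lasts 1/8 s, in which the tool goes at most 62.5 mm and 10.7 degrees, less where a joint would pass 70% of its speed; a pose out of reach is approached as far as the arm can. A call is refused whole if a number of a shift passes 6.25 or a number of a turn 10.7, either way. A call with a gripper value outside its range is refused whole. The fingers move at their own pace and stop on an object; "squeeze" is the grip in N (left out, the last holds). Time passes only in rows, so rows that do not move let the fingers close. It gives the time, the measured TCP pose, the force and the opening at its end, in the units of the state.
- read_state(): the state, without advancing time (a new reading comes with each control period).
- camera(name): name is "scene" or "top" or "wrist"; returns a dict with "image" (420x560x3 uint8, red, green, blue), "K" (3x3 intrinsics, pixels), "k1" (the pictures are not rectified: a ray, as slopes to the right and down, at radius r is drawn at 1 + k1 r^2 times it, then the intrinsics apply), "rvec" (rotation vector, rad) and "tvec" (3), from world to camera coordinates, as OpenCV has them. Camera axes: x right, y down, z forward; pixel columns grow to the right and rows downward; lengths in mm; the calibration is good to about 2 mm. A picture is of the moment at which its call begins. There is no depth.
- sign_off(): hands the job in, once; it reports no verdict.
Trained networks look in a picture, given as the dict that the camera call returned (one of the last four; its "shot" number tells which), for a name from the list of things; names that differ only in an ending like _2 or _b are one class to them, and where a whole thing is asked for, a point or a joint stands for the part that bears it (a point fixed in the world has none). Each returns a list of dicts, best first, with "conf" (0 to 1); they miss things now and then, are a little off and sometimes report something else, mostly with a low value. They report only what shows in the picture. A call takes as long as a camera call.
- recognise(picture, name): "centre" ([x, y, z] in mm, in the coordinates of the camera as it stood for that picture, good to about 4 mm: the middle of the surface that is visible of it).
- regions_of(picture, name): "mask" (420x560 bool, what is visible of it).
The state is a dict: "clock": time; "joints": joint angles; "qd": joint speeds; "effort": joint torques, N m; "eef_pos": TCP position; "eef_rot": TCP orientation; "wrist_force": force on the tool from outside, world axes, zero at the start; "moment": the same for the moment, N m; "finger_gap": finger opening in mm.
Only numpy, scipy, OpenCV 4.12 (cv2) and the standard library are available. Lean on these libraries where they do the work, as an engineer would, in place of code of your own. Each camera call takes 0.05 s, during which the arm holds its last target.

## Working session

There is one attempt and no reset: what is moved stays moved. The work goes in short steps, Python scripts to look and compute and a tool call to move; the robot and the scene stay as the last step left them, time stands still between calls to the robot, and variables do not carry over. Pictures are saved under pics/ and viewed, and the job is handed in when it is done.

Besides the shell and the picture viewer there is one more tool, called after "Emit:" as name(argument=value, ...), one argument or row to a line, values as JSON. jog_arm: Moves the arm, as the interface text tells. Its arguments: {"type":"object","properties":{"increments":{"type":"array"},"squeeze":{"type":"number"}},"required":["increments"]}

```bash
mkdir -p pics; ls
cat > h.py <<'E'
from cell import *
import numpy as np, cv2
from scipy.spatial.transform import Rotation as Ro
def snap(n,fn=None):
    p=camera(n)
    if fn: cv2.imwrite('pics/'+fn,p['image'][:,:,::-1])
    return p
def RT(p): return Ro.from_rotvec(np.ravel(p['rvec'])).as_matrix(), np.ravel(p['tvec'])
def c2w(p,c):
    R,t=RT(p); return R.T@(np.array(c)-t)
def proj(p,X):
    R,t=RT(p); X=np.atleast_2d(X)@R.T+t
    s=X[:,:2]/X[:,2:]; r2=(s**2).sum(1,keepdims=True); s=s*(1+p['k1']*r2)
    K=np.array(p['K']); return s@K[:2,:2].T+K[:2,2]
def ray(p,uv):
    K=np.array(p['K']); d=(np.atleast_2d(uv).astype(float)-K[:2,2])/[K[0,0],K[1,1]]
    s=d.copy()
    for _ in range(30): s=d/(1+p['k1']*(s**2).sum(1,keepdims=True))
    R,t=RT(p); D=np.c_[s,np.ones(len(s))]@R; return -R.T@t, D
def atz(p,uv,z):
    o,D=ray(p,uv); return o+D*((z-o[2])/D[:,2])[:,None]
E
python3 - <<'E'
from h import *
np.set_printoptions(precision=1,suppress=True)
for n in ['scene','top']:
    p=snap(n,n+'0.png'); R,t=RT(p); print(n,'cam at',-R.T@t,p['k1'],p['K'])
    for k in ['batten','deck','fence','saw_head','flip_stop','stop_tab','stop_face','offcut','tape','glue','screw_tray','joint_cup']:
        try:
            r=recognise(p,k); print(k,[(c2w(p,q['centre']),round(q['conf'],2)) for q in r[:3]])
        except Exception as e: print(k,e)
snap('wrist','wrist0.png'); print(read_state())
E
```

```text
pics
scene cam at [1211.2 -721.2 1067.7] 0.012305683522263383 [[454.6   0.  284.6]
 [  0.  454.6 211.1]
 [  0.    0.    1. ]]
batten [(array([400.5, 249.7,  37.6]), 0.68)]
deck [(array([ 645.4, -257.4,   69.4]), 0.72), (array([643.6,  69.1, 187.7]), 0.66)]
fence [(array([ 688.4, -292.8,  114.9]), 0.7), (array([ 403.4, -545.7,   57.4]), 0.16)]
saw_head [(array([ 648.2, -259.9,   73. ]), 0.71), (array([ 742.5, -263.9,  424.2]), 0.58)]
flip_stop [(array([644.4,  71.8, 188.9]), 0.6)]
stop_tab [(array([644.3,  69.6, 189.9]), 0.89)]
stop_face [(array([638.4,  71.3, 187.2]), 0.61)]
offcut [(array([608.4, 249.6, 105.7]), 0.77)]
tape [(array([ 309.3, -402.7,   56.2]), 0.76)]
glue [(array([418.7, 517.9,  78.7]), 0.98), (array([639.8,  70.9, 190.3]), 0.53)]
screw_tray [(array([562.5, 534.4,  23.6]), 0.92)]
joint_cup [(array([ 399.6, -548.2,   56.8]), 0.64)]
top cam at [ 191.8  -12.3 1571.5] 0.037515062255804546 [[401.9   0.  278.4]
 [  0.  401.9 208.2]
 [  0.    0.    1. ]]
batten [(array([396.9, 158.9,  36.5]), 0.65)]
deck [(array([620.5, -89.2,  70.7]), 0.64)]
fence []
saw_head [(array([ 680.
[... 201 characters left out ...]
stop_face []
offcut [(array([ 663. , -206.4,   66.2]), 0.74), (array([593.1, 259.1, 109.4]), 0.68)]
tape [(array([ 291.9, -393.1,   65.7]), 0.8)]
glue [(array([400.8, 529.1,  99.6]), 0.65)]
screw_tray [(array([562.9, 542. ,   4.2]), 0.92)]
joint_cup [(array([ 378.1, -530.7,   52.7]), 0.81), (array([659.9,  75.7, 141.8]), 0.61)]
{'clock': 1.35, 'joints': array([-1.4,  0.3,  1.5,  0. ,  1.3, -0.1]), 'qd': array([-0., -0.,  0.,  0., -0.,  0.]), 'effort': array([ -0. , -53.2, -35.3,   0.1,   0. ,  -0. ]), 'eef_pos': array([ 134.9, -533.2,  227.4]), 'eef_rot': array([-3.1, -0. ,  0.2]), 'wrist_force': array([-0.2,  0.4, -0.5]), 'moment': array([-0.1,  0. , -0. ]), 'finger_gap': 93.86808697134381}
```

View pics/scene0.png

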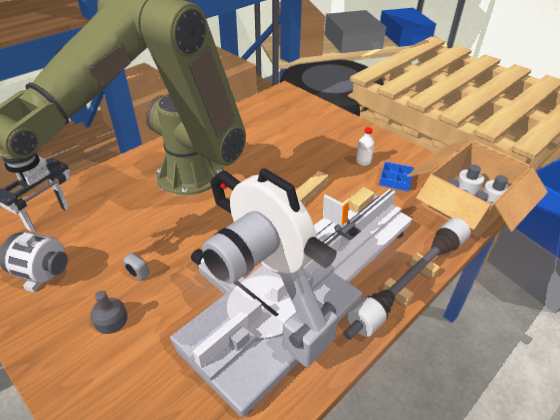

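View pics/top0.png

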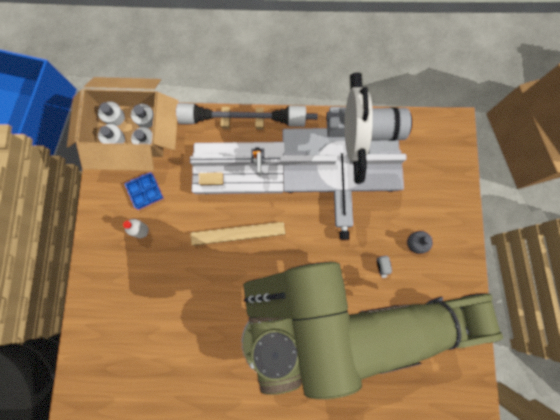

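The scene view shows the white stop plate with its orange edge standing at about (345,212), and the offcut at (360,199). In the top view the batten runs from (191,238) to (285,229), the stop is at (258,158), the mitre arm is at (344,205) and the knob at (344,234). I'll zoom in to measure.

Run:
```python
from h import *
a=cv2.imread('pics/top0.png')
c=a[125:255,180:420]; cv2.imwrite('pics/topz.png',cv2.resize(c,None,fx=3.3,fy=3.3,interpolation=cv2.INTER_CUBIC))
a=cv2.imread('pics/scene0.png')
c=a[160:330,190:420]; cv2.imwrite('pics/scz.png',cv2.resize(c,None,fx=3.4,fy=3.4,interpolation=cv2.INTER_CUBIC))
```

```text
(no output)
```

View pics/topz.png

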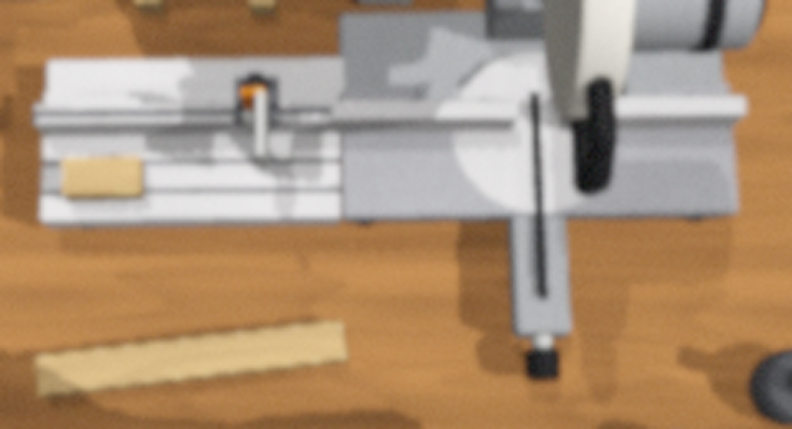

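View pics/scz.png

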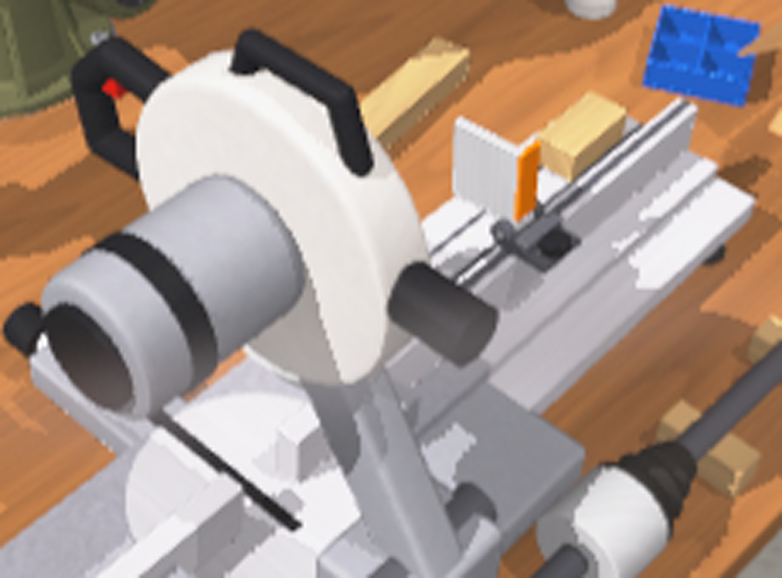

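Run:
```python
from h import *
from scipy.optimize import least_squares
np.set_printoptions(precision=1,suppress=True)
p=snap('top'); q=snap('scene')
f=lambda L:(np.array(L)+.5)/3.3-.5+[180,125]
P=f([(40,223),(737,215)]); W=atz(p,P,70); print('front edge',W, np.linalg.norm(W[0]-W[1]))
S=atz(p,f([(543,200)]),70); print('slot',S)
S=np.r_[S,atz(p,f([(543,297)]),60)];print(S)
print('fence top',atz(p,f([(40,122),(150,125),(325,125),(500,120),(745,112)]),125))
d=W[0]-W[1]; yaw=np.arctan2(-d[0],d[1]); print('yaw',yaw)
ex=np.array([np.cos(yaw),np.sin(yaw)]); ey=np.array([-ex[1],ex[0]])
mid=W.mean(0)[:2]; c=mid+100*ex-175*ey; print('corner',c)
B=atz(p,f([(36,357),(343,321),(347,357),(40,397)]),35); print('batten',B,B.mean(0),[np.linalg.norm(B[i]-B[(i+1)%4]) for i in range(4)])
for nm,pp in(('top',p),('scene',q)):
  for k in ('batten','stop_tab','flip_stop','deck'):
    for m in regions_of(pp,k)[:1]:
      M=m['mask']; v,u=np.nonzero(M); print(nm,k,m['conf'],M.sum(),u.min(),u.max(),v.min(),v.max())
      if k=='batten':
        r=cv2.minAreaRect(np.c_[u,v].astype(np.float32)); bx=cv2.boxPoints(r); 
        X=atz(pp,bx,35); print(X,X.mean(0))
```

```text
front edge [[ 548.4  335.2   70. ]
 [ 576.3 -473.7   70. ]] 809.370751191299
slot [[ 589.4 -249.7   70. ]]
[[ 589.4 -249.7   70. ]
 [ 476.2 -250.3   60. ]]
fence top [[ 653.3  330.2  125. ]
 [ 652.7  205.   125. ]
 [ 657.3    5.9  125. ]
 [ 667.6 -192.9  125. ]
 [ 682.7 -470.   125. ]]
yaw 0.034420497236643414
corner [ 668.3 -240.7]
batten [[396.1 337.3  35. ]
 [446.8 -19.8  35. ]
 [404.4 -25.4  35. ]
 [349.6 329.5  35. ]] [399.2 155.4  35. ] [np.float64(360.65435933373584), np.float64(42.80743326844394), np.float64(359.04560252072105), np.float64(47.1906206535328)]
top batten 0.7 1154 191 284 223 245
[[395.3 337.8  35. ]
 [446.8 -17.6  35. ]
 [398.4 -24.4  35. ]
 [347.5 328.9  35. ]] [397.  156.2  35. ]
top stop_tab 0.43 105 253 260 152 173
top flip_stop 0.56 88 253 260 151 167
top deck 0.82 6149 193 402 141 215
scene batten 0.84 584 295 327 171 203
[[375.3 167.6  35. ]
 [336.4 349.7  35. ]
 [415.5 327.4  35. ]
 [448.1 151.9  35. ]] [393.8 249.1  35. ]
scene stop_tab 0.93 602 323 348 195 227
scene flip_stop 0.61 600 322 348 195 227
scene deck 0.72 559 323 348 195 227
```

Run:
```python
from h import *
np.set_printoptions(precision=3,suppress=True)
p=snap('wrist'); s=read_state(); R,t=RT(p); print('cam pos',-R.T@t,'axes',R); print(s['eef_pos'],s['eef_rot'],s['joints'],p['K'])
T=Ro.from_euler('xyz',s['eef_rot']).as_matrix(); print('cam in tool',T.T@(-R.T@t-s['eef_pos']), T.T@R.T); print(T)
```

```text
cam pos [ 213.135 -512.666  384.057] axes [[ 0.245 -0.97   0.   ]
 [-0.931 -0.235  0.278]
 [-0.269 -0.068 -0.961]]
[ 134.897 -533.178  227.421] [-3.142 -0.     0.248] [-1.39   0.3    1.521  0.     1.321 -0.067] [[367.22    0.    280.353]
 [  0.    367.22  213.924]
 [  0.      0.      1.   ]]
cam in tool [  80.883   -0.704 -156.634] [[-0.    -0.961 -0.278]
 [ 1.    -0.     0.   ]
 [-0.    -0.278  0.961]]
[[ 0.969  0.245  0.   ]
 [ 0.245 -0.969  0.   ]
 [ 0.    -0.    -1.   ]]
```

View pics/wrist0.png

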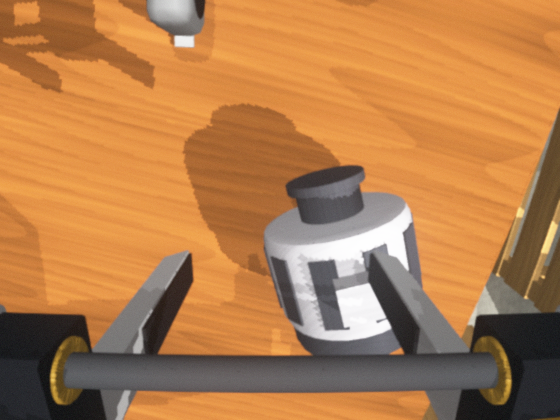

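```bash
cat >> h.py <<'E'
YAW=0.0344
def down(yaw): return Ro.from_euler('xyz',[np.pi,0,yaw])
def plan(tgt,rot,v=55.,w=9.5,grip=9.4,n=None):
    """rows from the current measured pose to tgt (world mm), rot (Rotation)"""
    s=read_state(); p0=np.array(s['eef_pos']); R0=Ro.from_euler('xyz',s['eef_rot'])
    tgt=np.array(tgt,float); rv=(R0.inv()*rot).as_rotvec(degrees=True)
    k=n or int(max(1,np.ceil(np.linalg.norm(tgt-p0)/v),np.ceil(np.abs(rv).max()/w)))
    for i in range(k):
        Ri=R0*Ro.from_rotvec(rv*i/k,degrees=True)
        d=Ri.inv().apply((tgt-p0)/k)/10
        print([*[round(float(x),2)+0 for x in d],*[round(float(x),2)+0 for x in rv/k],grip],end=',\n')
E
python3 -c "
from h import *
plan([540,75,400],down(YAW))"
```

```text
[3.87, -3.5, -1.23, 0.0, 0.0, 0.87, 9.4],
[3.82, -3.56, -1.23, 0.0, 0.0, 0.87, 9.4],
[3.76, -3.62, -1.23, 0.0, 0.0, 0.87, 9.4],
[3.71, -3.68, -1.23, 0.0, 0.0, 0.87, 9.4],
[3.65, -3.73, -1.23, 0.0, 0.0, 0.87, 9.4],
[3.59, -3.79, -1.23, 0.0, 0.0, 0.87, 9.4],
[3.53, -3.84, -1.23, 0.0, 0.0, 0.87, 9.4],
[3.48, -3.89, -1.23, 0.0, 0.0, 0.87, 9.4],
[3.42, -3.95, -1.23, 0.0, 0.0, 0.87, 9.4],
[3.36, -4.0, -1.23, 0.0, 0.0, 0.87, 9.4],
[3.29, -4.05, -1.23, 0.0, 0.0, 0.87, 9.4],
[3.23, -4.1, -1.23, 0.0, 0.0, 0.87, 9.4],
[3.17, -4.15, -1.23, 0.0, 0.0, 0.87, 9.4],
[3.11, -4.2, -1.23, 0.0, 0.0, 0.87, 9.4],
```

Emit:
jog_arm(
  increments=[
    [3.9, -3.5, -1.2, 0, 0, 0.9, 0],
    [3.8, -3.6, -1.2, 0, 0, 0.9, 0],
    [3.8, -3.6, -1.2, 0, 0, 0.9, 0],
    [3.7, -3.7, -1.2, 0, 0, 0.9, 0],
    [3.6, -3.7, -1.2, 0, 0, 0.9, 0],
    [3.6, -3.8, -1.2, 0, 0, 0.9, 0],
    [3.5, -3.8, -1.2, 0, 0, 0.9, 0],
    [3.5, -3.9, -1.2, 0, 0, 0.9, 0],
    [3.4, -3.9, -1.2, 0, 0, 0.9, 0],
    [3.4, -4.0, -1.2, 0, 0, 0.9, 0],
    [3.3, -4.0, -1.2, 0, 0, 0.9, 0],
    [3.2, -4.1, -1.2, 0, 0, 0.9, 0],
    [3.2, -4.2, -1.2, 0, 0, 0.8, 0],
    [3.1, -4.2, -1.2, 0, 0, 0.8, 0],
    [0, 0, 0, 0, 0, 0, 0],
  ],
  squeeze=20,
)

```text
clock: 3.78
eef_pos: [543.0, 75.8, 395.0]
eef_rot: [-3.141, 0.001, 0.034]
wrist_force: [-0.4, -0.4, -0.3]
finger_gap: 0.4
```

Run:
```python
from h import *
np.set_printoptions(precision=2,suppress=True)
p=snap('wrist','w1.png'); s=read_state(); print(s['clock'],s['eef_pos'],s['eef_rot'],s['joints'],s['finger_gap'])
for k in ['batten','fence','flip_stop','stop_tab','stop_face','offcut']:
    print(k,[(c2w(p,q['centre']),round(q['conf'],2)) for q in recognise(p,k)[:2]])
c=np.array([668.3,-240.7]);ex=np.array([np.cos(YAW),np.sin(YAW)]);ey=np.array([-ex[1],ex[0]])
S=lambda x,y,z: np.r_[c+x*ex+y*ey,70+z]
im=p['image'][:,:,::-1].copy()
for P,col in [((0,250,55),(0,0,255)),((0,350,55),(0,0,255)),((-100,250,0),(255,0,0)),((-100,400,0),(255,0,0)),((-100,580,0),(255,0,0)),((0,298,67),(0,255,0)),((0,324,67),(0,255,0))]:
    u=proj(p,S(*P))[0]; print(P,u); cv2.circle(im,tuple(int(round(a)) for a in u),3,col,1)
cv2.imwrite('pics/w1o.png',cv2.resize(im,None,fx=1.42,fy=1.42))
```

```text
3.825 [542.27  74.31 394.89] [3.14 0.   0.03] [ 0.07  0.23  1.23 -0.    1.68  1.61] 0.10751507914709006
batten [(array([406.78, 168.39,  35.21]), 0.79)]
fence [(array([670.63,  14.76, 125.93]), 0.65), (array([555.55, 484.14,   8.73]), 0.36)]
flip_stop [(array([646.49,  75.36, 222.6 ]), 0.81), (array([409.35, 509.58,  14.81]), 0.53)]
stop_tab [(array([647.84,  80.81, 218.2 ]), 0.92), (array([672.17,  19.42, 127.83]), 0.57)]
stop_face [(array([647.72,  75.51, 217.87]), 0.92), (array([559.7 , 483.68,   8.26]), 0.74)]
offcut [(array([599.9, 257.6, 102. ]), 0.95)]
(0, 250, 55) [344.84  77.25]
(0, 350, 55) [254.26  77.01]
(-100, 250, 0) [334.59 160.48]
(-100, 400, 0) [220.48 160.54]
(-100, 580, 0) [ 87.48 161.64]
(0, 298, 67) [302.05  76.06]
(0, 324, 67) [277.77  76.03]
```

View pics/w1o.png

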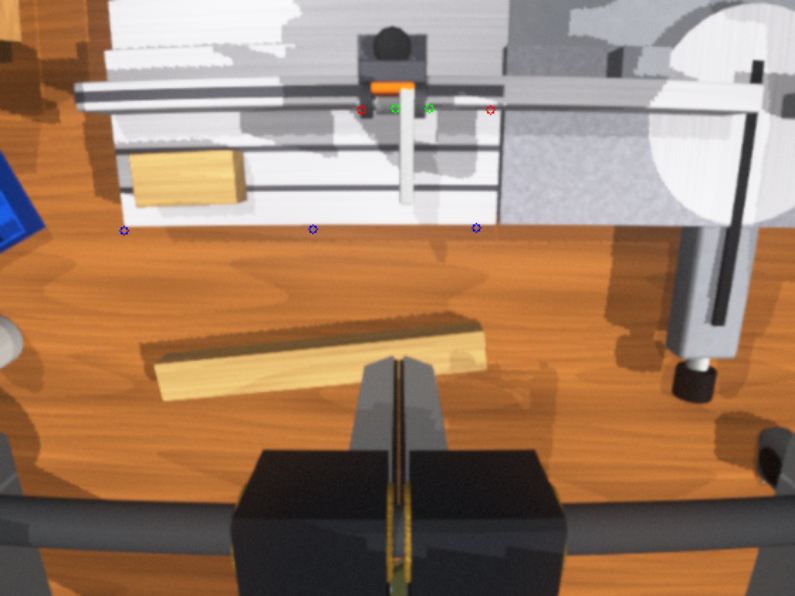

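Run:
```python
from h import *
a=cv2.imread('pics/w1.png')
cv2.imwrite('pics/w1z.png',cv2.resize(a[10:170,230:390],None,fx=3.7,fy=3.7,interpolation=cv2.INTER_CUBIC))
cv2.imwrite('pics/w1y.png',cv2.resize(a[40:170,50:250],None,fx=4,fy=4,interpolation=cv2.INTER_CUBIC))
```

```text
(no output)
```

View pics/w1z.png

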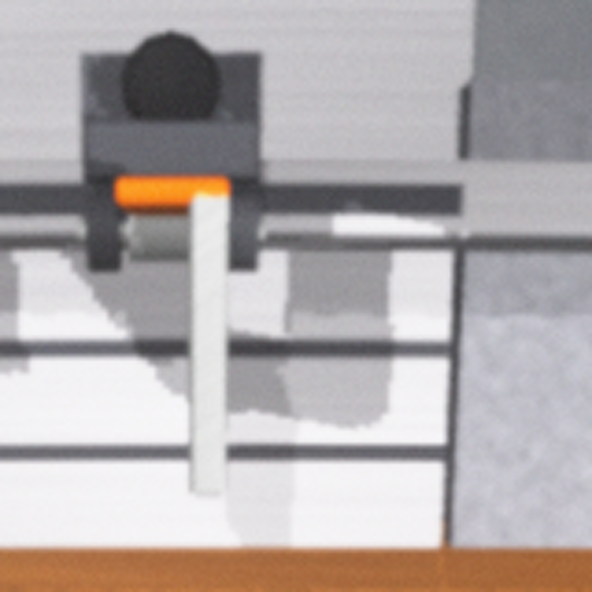

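View pics/w1y.png

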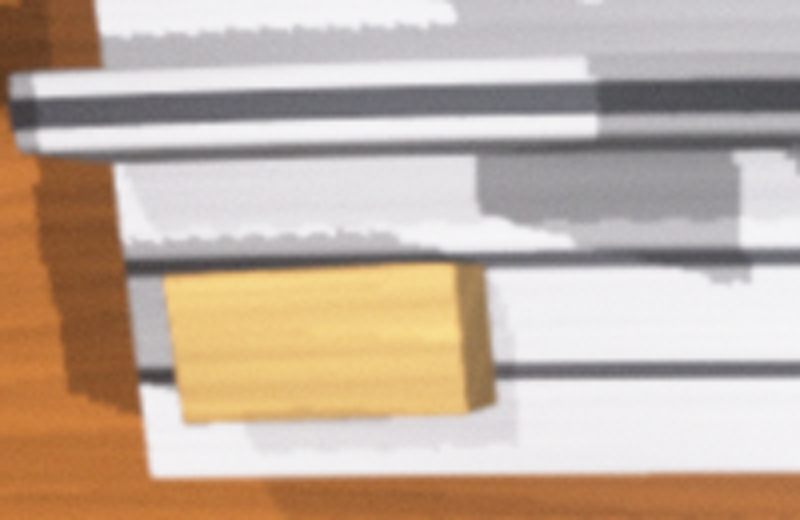

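Run:
```python
from h import *
np.set_printoptions(precision=2,suppress=True)
p=camera('wrist')
z=lambda L:(np.array(L,float)+.5)/3.7-.5+[230,10]
y=lambda L:(np.array(L,float)+.5)/4-.5+[50,40]
F=np.r_[atz(p,y([(150,478),(700,473)]),70),atz(p,z([(60,548),(440,548)]),70)]; print('front',F)
T=np.r_[atz(p,y([(100,151),(600,143)]),125),atz(p,z([(20,236),(300,236),(550,236)]),125)]; print('fence',T)
for A in (F,T):
    k=np.polyfit(A[:,1],A[:,0],1); print('yaw',-k[0],'x at y=75',np.polyval(k,75),'y=-240',np.polyval(k,-240))
print('plate right face at z 137', atz(p,z([(227,440)]),145), 'top z222',atz(p,z([(228,300)]),200), 'low end',atz(p,z([(208,492)]),145))
print('strip far', atz(p,z([(172,177),(115,190),(230,190)]),222))
P=(np.array([(156,364),(484,331),(487,367),(163,400)])+.5)/1.42-.5
B=atz(p,P,35); print(B,B.mean(0),[np.linalg.norm(B[i]-B[(i+1)%4]) for i in range(4)])
for m in regions_of(p,'batten')[:1]:
  v,u=np.nonzero(m['mask']); bx=cv2.boxPoints(cv2.minAreaRect(np.c_[u,v].astype(np.float32))); X=atz(p,bx,35);print(m['conf'],X,X.mean(0))
o=recognise(p,'offcut')[0]; print(c2w(p,o['centre']))
```

```text
front [[551.79 332.7   70.  ]
 [557.48 146.92  70.  ]
 [558.4  118.99  70.  ]
 [562.56 -15.9   70.  ]]
fence [[652.68 309.29 125.  ]
 [655.82 166.   125.  ]
 [658.68 126.69 125.  ]
 [661.07  43.26 125.  ]
 [664.05 -31.68 125.  ]]
yaw 0.030907639680173942 x at y=75 559.7412133280178 y=-240 569.4771198272725
yaw 0.03383063355640335 x at y=75 660.0764207107088 y=-240 670.7330702809759
plate right face at z 137 [[601.51  63.43 145.  ]] top z222 [[638.5   66.08 200.  ]] low end [[586.21  68.5  145.  ]]
strip far [[664.24  80.43 222.  ]
 [661.05  93.38 222.  ]
 [661.81  67.1  222.  ]]
[[397.15 332.68  35.  ]
 [446.07 -19.73  35.  ]
 [405.37 -26.13  35.  ]
 [354.04 329.47  35.  ]] [400.66 154.07  35.  ] [np.float64(355.7951513173763), np.float64(41.20570411996243), np.float64(359.28484270479146), np.float64(43.23275963641785)]
0.84 [[410.52 336.13  35.  ]
 [460.87 -14.13  35.  ]
 [404.75 -24.1   35.  ]
 [350.65 336.79  35.  ]] [406.7  158.67  35.  ]
[598.32 257.96 100.75]
```

```bash
python3 -c "
from h import *
plan([696,81,290],down(.034),grip=0,v=45);plan([696,81,219],down(.034),grip=0)"
```

```text
[3.09, -0.07, 2.11, 0.0, 0.0, -0.04, 0],
[3.09, -0.06, 2.11, 0.0, 0.0, -0.04, 0],
[3.09, -0.06, 2.11, 0.0, 0.0, -0.04, 0],
[3.09, -0.06, 2.11, 0.0, 0.0, -0.04, 0],
[3.09, -0.06, 2.11, 0.0, 0.0, -0.04, 0],
[3.09, -0.07, 3.53, 0.0, 0.0, -0.04, 0],
[3.09, -0.06, 3.53, 0.0, 0.0, -0.04, 0],
[3.09, -0.06, 3.53, 0.0, 0.0, -0.04, 0],
[3.09, -0.06, 3.53, 0.0, 0.0, -0.04, 0],
[3.09, -0.06, 3.53, 0.0, 0.0, -0.04, 0],
```

Emit:
jog_arm(
  increments=[
    [3.1, -0.1, 2.1, 0, 0, 0, 0],
    [3.1, -0.1, 2.1, 0, 0, 0, 0],
    [3.1, 0, 2.1, 0, 0, 0, 0],
    [3.1, -0.1, 2.1, 0, 0, 0, 0],
    [3.1, 0, 2.1, 0, 0, 0, 0],
    [0, 0, 0, 0, 0, 0, 0],
    [0, 0, 0, 0, 0, 0, 0],
  ],
)

```text
clock: 5.15
eef_pos: [696.6, 81.2, 291.2]
eef_rot: [-3.142, -0.001, 0.031]
wrist_force: [0.4, -0.4, 0.8]
finger_gap: 0.5
```

Run:
```python
from h import *
p=snap('scene'); a=p['image'][:,:,::-1]
cv2.imwrite('pics/s2z.png',cv2.resize(a[100:300,220:440],None,fx=3,fy=3,interpolation=cv2.INTER_CUBIC))
```

```text
(no output)
```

View pics/s2z.png

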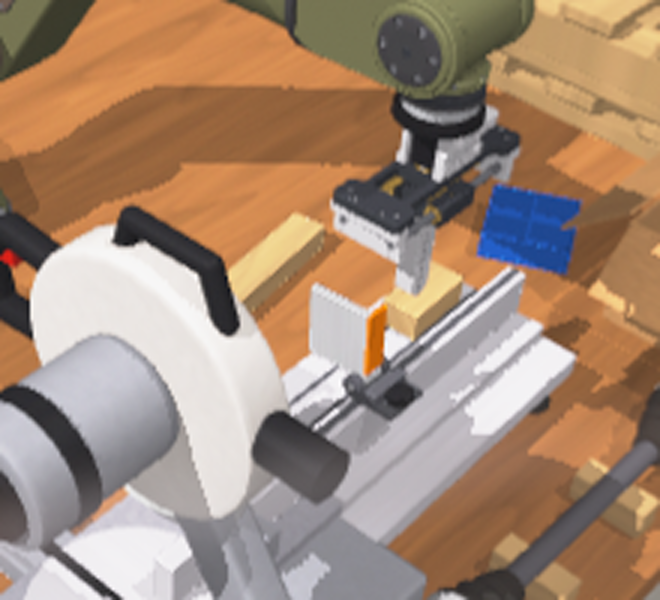

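The closed fingers hang above and behind the orange strip, with the tip at crop (412,290) and the strip at (374,340). I'll go down behind it and sweep.

Emit:
jog_arm(
  increments=[
    [0, 0, 2.4, 0, 0, 0, 0],
    [0, 0, 2.4, 0, 0, 0, 0],
    [0, 0, 2.4, 0, 0, 0, 0],
    [0, 0, 0, 0, 0, 0, 0],
    [-1.1, 0, 0, 0, 0, 0, 0],
    [-1.1, 0, 0, 0, 0, 0, 0],
    [-0.9, 0, 0.1, 0, 0, 0, 0],
    [-0.9, 0, 0.1, 0, 0, 0, 0],
    [0, 0, 0, 0, 0, 0, 0],
  ],
)

```text
clock: 6.32
eef_pos: [656.4, 80.0, 217.2]
eef_rot: [-3.142, -0.0, 0.031]
wrist_force: [1.1, 0.1, 1.5]
finger_gap: 0.4
```

Emit:
jog_arm(
  increments=[
    [-0.8, 0, 0.3, 0, 0, 0, 0],
    [-0.9, 0, 0.3, 0, 0, 0, 0],
    [-0.7, 0, 0.5, 0, 0, 0, 0],
    [-0.7, 0, 0.6, 0, 0, 0, 0],
    [-0.5, 0, 0.7, 0, 0, 0, 0],
    [-0.5, 0, 0.8, 0, 0, 0, 0],
    [-0.3, 0, 0.8, 0, 0, 0, 0],
    [-0.3, 0, 0.8, 0, 0, 0, 0],
    [0, 0, 0.2, 0, 0, 0, 0],
    [0, 0, 0, 0, 0, 0, 0],
  ],
)

```text
clock: 7.58
eef_pos: [610.4, 78.6, 169.0]
eef_rot: [-3.142, -0.003, 0.031]
wrist_force: [-6.1, -0.8, 24.5]
finger_gap: 0.8
```

Run:
```python
from h import *
p=snap('scene'); a=p['image'][:,:,::-1]
cv2.imwrite('pics/s3z.png',cv2.resize(a[100:300,220:440],None,fx=3,fy=3,interpolation=cv2.INTER_CUBIC))
```

```text
(no output)
```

View pics/s3z.png

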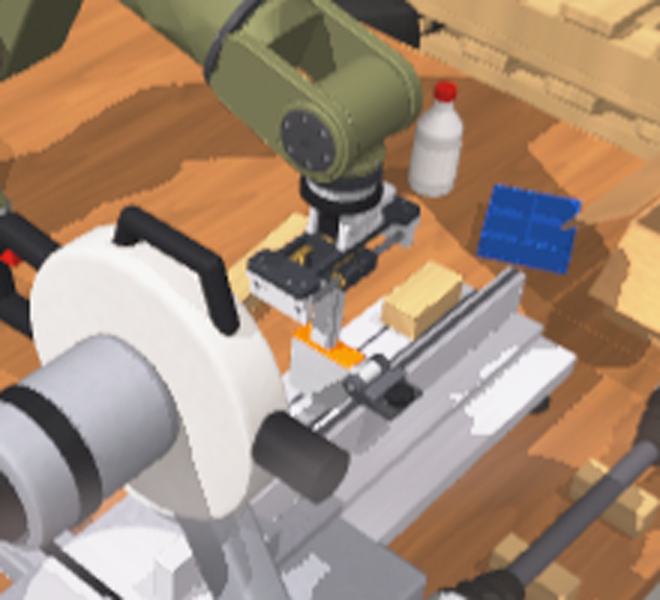

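The stop is now flat, with the orange strip at crop (330,345) facing up. The tip height (147 mm) matches joint 0 and the hard stop pushes back with 24 N. Next is the batten.

Emit:
jog_arm(
  increments=[
    [0, 0, -2, 0, 0, 0, 0],
    [0, 0, -4, 0, 0, 0, 0],
    [0, 0, -3, 0, 0, 0, 9.4],
  ],
)

```text
clock: 8.0
eef_pos: [609.6, 78.6, 257.1]
eef_rot: [-3.142, 0.001, 0.031]
wrist_force: [0.5, -0.8, -0.7]
finger_gap: 7.2
```

```bash
python3 -c "
from h import *
plan([400,155,220],down(np.pi/2+.142))"
```

```text
[-1.88, -0.75, 0.34, 0.0, 0.0, -8.76, 9.4],
[-1.75, -1.03, 0.34, 0.0, 0.0, -8.76, 9.4],
[-1.57, -1.29, 0.34, 0.0, 0.0, -8.76, 9.4],
[-1.35, -1.51, 0.34, 0.0, 0.0, -8.76, 9.4],
[-1.11, -1.7, 0.34, 0.0, 0.0, -8.76, 9.4],
[-0.84, -1.85, 0.34, 0.0, 0.0, -8.76, 9.4],
[-0.55, -1.95, 0.34, 0.0, 0.0, -8.76, 9.4],
[-0.24, -2.01, 0.34, 0.0, 0.0, -8.76, 9.4],
[0.07, -2.03, 0.34, 0.0, 0.0, -8.76, 9.4],
[0.37, -1.99, 0.34, 0.0, 0.0, -8.76, 9.4],
[0.67, -1.91, 0.34, 0.0, 0.0, -8.76, 9.4],
```

Emit:
jog_arm(
  increments=[
    [-1.9, -0.8, 0.3, 0, 0, -8.8, 9.4],
    [-1.8, -1.0, 0.3, 0, 0, -8.8, 9.4],
    [-1.6, -1.3, 0.3, 0, 0, -8.8, 9.4],
    [-1.4, -1.5, 0.3, 0, 0, -8.8, 9.4],
    [-1.1, -1.7, 0.3, 0, 0, -8.8, 9.4],
    [-0.8, -1.9, 0.3, 0, 0, -8.8, 9.4],
    [-0.6, -1.9, 0.3, 0, 0, -8.8, 9.4],
    [-0.2, -2.0, 0.4, 0, 0, -8.7, 9.4],
    [0.1, -2.0, 0.4, 0, 0, -8.7, 9.4],
    [0.4, -2.0, 0.4, 0, 0, -8.7, 9.4],
    [0.7, -1.9, 0.4, 0, 0, -8.7, 9.4],
    [0, 0, 0, 0, 0, 0, 9.4],
    [0, 0, 0, 0, 0, 0, 9.4],
  ],
)

```text
clock: 9.62
eef_pos: [399.9, 155.1, 219.4]
eef_rot: [-3.141, 0.0, 1.711]
wrist_force: [0.3, -0.1, -0.6]
finger_gap: 94.1
```

Run:
```python
from h import *
np.set_printoptions(precision=2,suppress=True)
p=snap('wrist'); s=read_state(); print(s['clock'],s['eef_pos'],s['eef_rot'],s['joints'],s['finger_gap'])
cv2.imwrite('pics/w4.png',cv2.resize(p['image'][:,:,::-1],None,fx=1.42,fy=1.42))
t=snap('top','top4.png')
c=cv2.imread('pics/top4.png')[125:255,180:420]; cv2.imwrite('pics/top4z.png',cv2.resize(c,None,fx=3.3,fy=3.3,interpolation=cv2.INTER_CUBIC))
```

```text
9.675 [399.99 154.99 219.4 ] [-3.14  0.    1.71] [ 0.28  0.03  1.85 -0.    1.26  0.14] 93.92661276616474
```

View pics/w4.png

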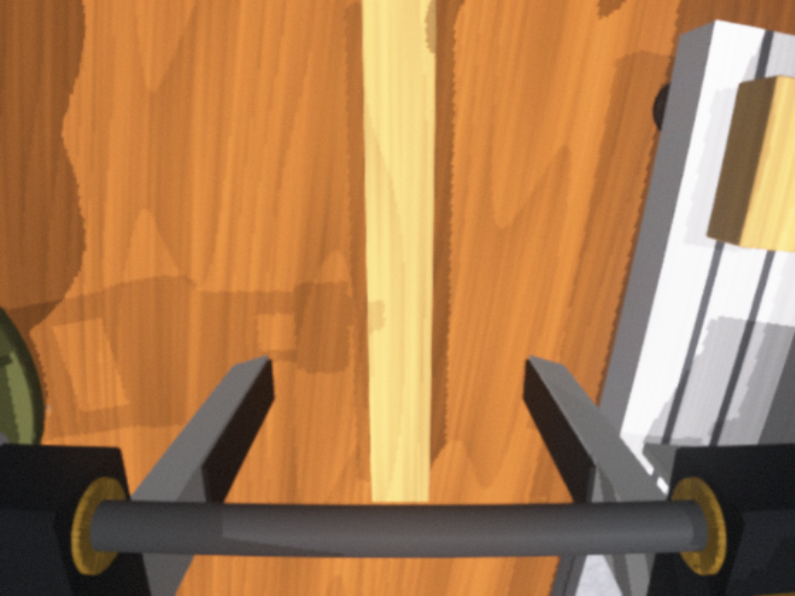

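View pics/top4z.png

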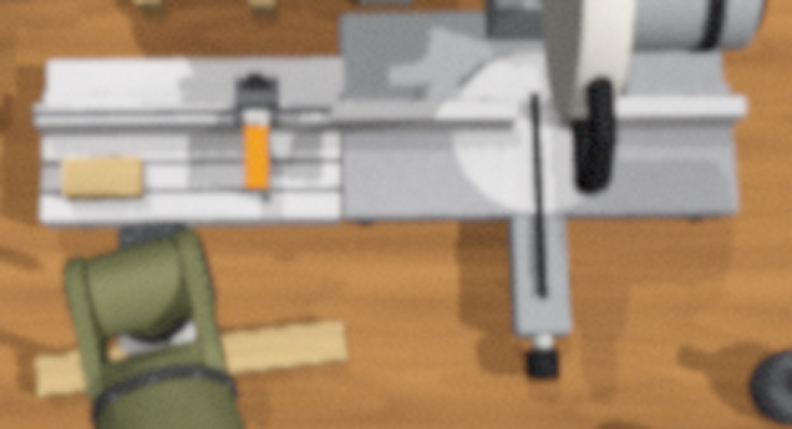

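The batten runs straight down between the open fingers (view x 365–435, fingers at 272 and 527). The top view shows the orange strip lying down at (257,155). I'll lower and grip.

Emit:
jog_arm(
  increments=[
    [0, 0, 4, 0, 0, 0, 9.4],
    [0, 0, 5, 0, 0, 0, 9.4],
    [0, 0, 5, 0, 0, 0, 9.4],
    [0, 0, 4, 0, 0, 0, 9.4],
    [0, 0, 1.1, 0, 0, 0, 9.4],
    [0, 0, 0, 0, 0, 0, 9.4],
    [0, 0, 0, 0, 0, 0, 4],
    [0, 0, 0, 0, 0, 0, 4],
    [0, 0, 0, 0, 0, 0, 4],
    [0, 0, 0, 0, 0, 0, 4],
    [0, 0, 0, 0, 0, 0, 4],
    [0, 0, 0, 0, 0, 0, 4],
  ],
  squeeze=40,
)

```text
clock: 11.22
eef_pos: [399.6, 155.2, 28.5]
eef_rot: [3.141, -0.0, 1.714]
wrist_force: [1.0, -0.6, 1.5]
finger_gap: 44.8
```

Emit:
jog_arm(
  increments=[
    [0, 0, 0, 0, 0, 0, 4],
    [0, 0, -2, 0, 0, 0, 4],
    [0, 0, -3, 0, 0, 0, 4],
    [0, 0, -4, 0, 0, 0, 4],
    [0, 0, -3, 0, 0, 0, 4],
    [0, 0, 0, 0, 0, 0, 4],
    [0, 0, 0, 0, 0, 0, 4],
  ],
)

```text
clock: 12.1
eef_pos: [398.9, 155.0, 147.0]
eef_rot: [-3.14, 0.0, 1.714]
wrist_force: [-0.0, 0.5, -2.9]
finger_gap: 44.7
```

Run:
```python
from h import *
np.set_printoptions(precision=2,suppress=True)
s=read_state(); print(s)
p=snap('top'); 
c=p['image'][125:265,180:420,::-1]; cv2.imwrite('pics/top5z.png',cv2.resize(c,None,fx=3.3,fy=3.3,interpolation=cv2.INTER_CUBIC))
```

```text
{'clock': 12.1, 'joints': array([0.28, 0.12, 1.94, 0.  , 1.08, 0.14]), 'qd': array([0.  , 0.01, 0.  , 0.  , 0.  , 0.  ]), 'effort': array([  0.02, -41.5 , -33.48,   0.08,   0.03,   0.  ]), 'eef_pos': array([398.88, 154.99, 146.99]), 'eef_rot': array([-3.14,  0.  ,  1.71]), 'wrist_force': array([-0.  ,  0.51, -2.9 ]), 'moment': array([-0.09, -0.06, -0.01]), 'finger_gap': 44.72484041625775}
```

View pics/top5z.png

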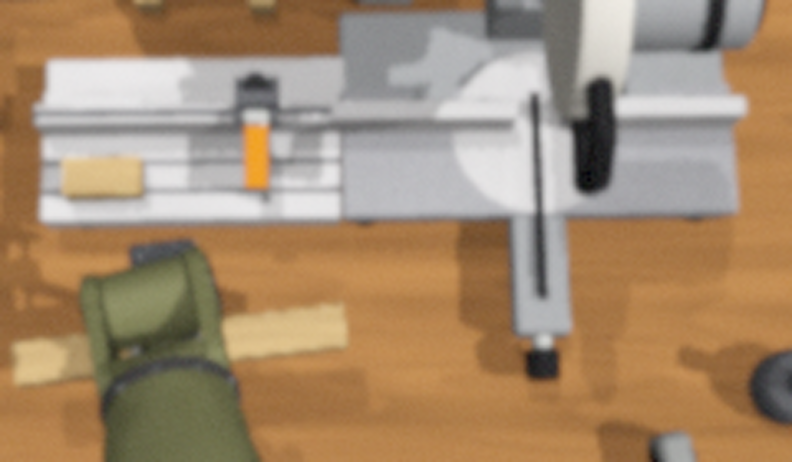

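Run:
```python
from h import *
np.set_printoptions(precision=2,suppress=True)
p=camera('top'); s=read_state()
f=lambda L:(np.array(L)+.5)/3.3-.5+[180,125]
z=s['eef_pos'][2]-28.5+35
L=atz(p,f([(12,345),(17,384)]),z); R=atz(p,f([(345,305),(347,344)]),z)
l=L.mean(0);r=R.mean(0); print(l,r,np.linalg.norm(l-r),(l+r)/2,s['eef_pos'])
d=(l-r)/np.linalg.norm(l-r); print('left end ahead',(l-s['eef_pos'])@d,'right',(r-s['eef_pos'])@d,'yaw',np.arctan2(-d[0],d[1]))
S=lambda x,y:np.array([670.5,-242])+x*np.array([np.cos(.033),np.sin(.033)])+y*np.array([-np.sin(.033),np.cos(.033)])
# face at down, top view: strip right edge x crop 269
print('strip right edge',atz(p,f([(270,130),(269,188)]),147),'left',atz(p,f([(245,130),(245,188)]),147))
w=camera('scene'); 
for k in ('stop_face','stop_tab'):
  print([(c2w(w,q['centre']),q['conf']) for q in recognise(w,k)[:2]],[(c2w(p,q['centre']),q['conf']) for q in recognise(p,k)[:2]])
```

```text
[371.79 332.83 153.46] [423.44 -22.54 153.46] 359.1032922606581 [397.62 155.15 153.46] [398.88 154.99 146.96]
left end ahead 179.88742710720103 right -179.21586515345706 yaw 0.14433321652504982
strip right edge [[643.02  67.11 147.  ]
 [575.9   66.08 147.  ]] left [[642.38  95.1  147.  ]
 [575.29  92.72 147.  ]]
[(array([613.48,  72.11, 135.4 ]), 0.74)] [(array([616.26,  79.65, 150.21]), 0.62), (array([592.69, 261.83, 106.63]), 0.31)]
[(array([614.55,  69.93, 134.51]), 0.75)] [(array([615.  ,  74.23, 149.5 ]), 0.44), (array([592.57, 263.22, 108.05]), 0.41)]
```

```bash
python3 -c "
from h import *
plan([430,-122,150],down(np.pi/2+.033),grip=4,v=36)"
```

```text
[-3.48, -0.12, -0.02, -0.01, 0.0, 0.79, 4],
[-3.48, -0.07, -0.02, -0.01, 0.0, 0.79, 4],
[-3.49, -0.02, -0.02, -0.01, 0.0, 0.79, 4],
[-3.49, 0.03, -0.02, -0.01, 0.0, 0.79, 4],
[-3.48, 0.08, -0.02, -0.01, 0.0, 0.79, 4],
[-3.48, 0.12, -0.02, -0.01, 0.0, 0.79, 4],
[-3.48, 0.17, -0.02, -0.01, 0.0, 0.79, 4],
[-3.48, 0.22, -0.03, -0.01, 0.0, 0.79, 4],
```

Emit:
jog_arm(
  increments=[
    [-2.5, -0.1, 0, 0, 0, 0.8, 4],
    [-3.5, -0.1, 0, 0, 0, 0.8, 4],
    [-3.5, 0, 0, 0, 0, 0.8, 4],
    [-3.5, 0, 0, 0, 0, 0.8, 4],
    [-3.5, 0.1, 0, 0, 0, 0.8, 4],
    [-3.5, 0.1, 0, 0, 0, 0.8, 4],
    [-3.5, 0.2, -0.1, 0, 0, 0.8, 4],
    [-3.5, 0.2, -0.1, 0, 0, 0.7, 4],
    [-0.9, 0, 0, 0, 0, 0, 4],
    [0, 0, 0, 0, 0, 0, 4],
  ],
)

```text
clock: 13.7
eef_pos: [428.6, -122.4, 150.2]
eef_rot: [-3.141, -0.0, 1.603]
wrist_force: [0.4, 0.6, -3.2]
finger_gap: 44.9
```

Emit:
jog_arm(
  increments=[
    [-0.1, 2.5, 0, 0, 0, 0, 4],
    [-0.1, 3, 0, 0, 0, 0, 4],
    [-0.1, 3, 0, 0, 0, 0, 4],
    [-0.1, 3, 0, 0, 0, 0, 4],
    [-0.1, 3, 0, 0, 0, 0, 4],
    [-0.1, 2.8, 0, 0, 0, 0, 4],
    [0, 0, 0, 0, 0, 0, 4],
    [0, 0, 0, 0, 0, 0, 4],
  ],
)

```text
clock: 14.7
eef_pos: [601.3, -121.8, 150.1]
eef_rot: [-3.141, -0.0, 1.605]
wrist_force: [-0.2, 0.6, -3.7]
finger_gap: 44.8
```

Run:
```python
from h import *
np.set_printoptions(precision=3,suppress=True)
s=read_state(); print(s['clock'],s['eef_pos'],s['eef_rot'],s['wrist_force'],s['joints'])
p=snap('wrist','w6.png');q=snap('scene')
cv2.imwrite('pics/w6b.png',cv2.resize(p['image'][:,:,::-1],None,fx=1.42,fy=1.42))
cv2.imwrite('pics/s6.png',cv2.resize(q['image'][100:300,220:440,::-1],None,fx=3,fy=3,interpolation=cv2.INTER_CUBIC))
```

```text
14.7 [ 601.269 -121.769  150.083] [-3.141 -0.     1.605] [-0.21   0.56  -3.737] [-0.26   0.509  1.414  0.     1.219 -0.294]
```

View pics/w6b.png

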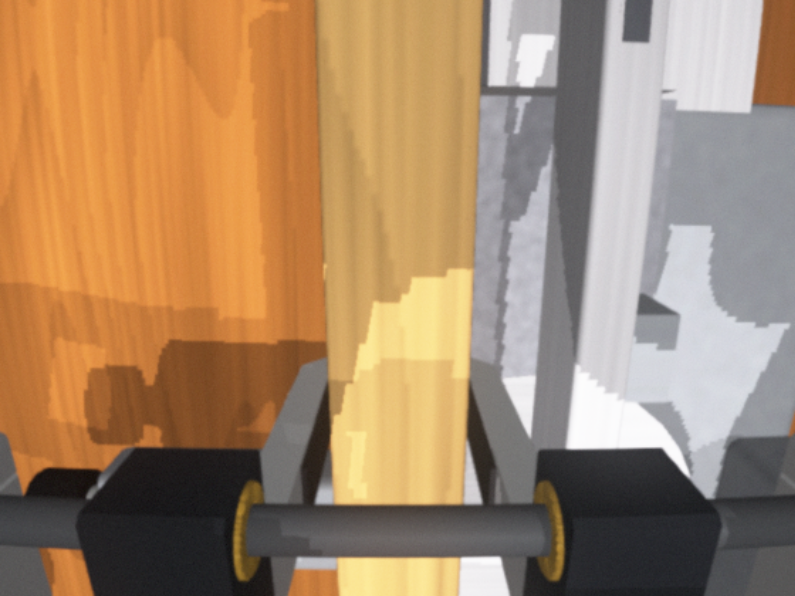

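View pics/s6.png

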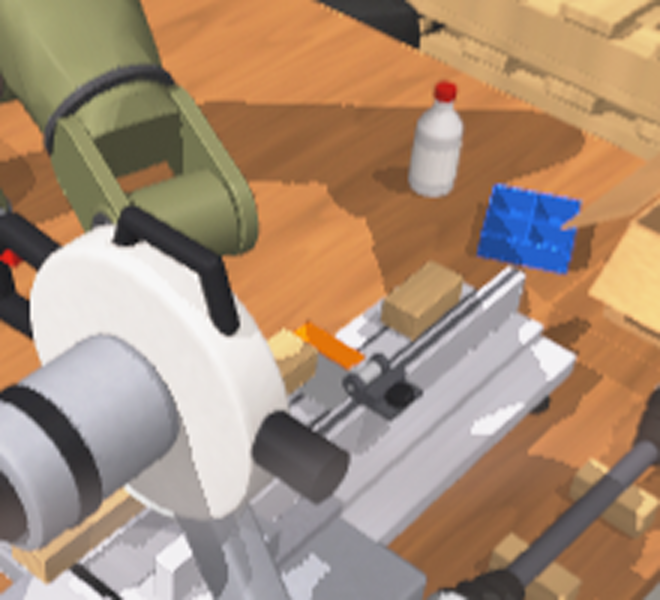

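Both views agree: the batten hangs parallel to the fence (wrist view, batten x 325–475, fence at about 600), with its left end just short of the stop (scene crop 300,355). I'll lower it.

Emit:
jog_arm(
  increments=[
    [0, 0.4, 1.5, 0, 0, 0, 4],
    [0, 0, 2, 0, 0, 0, 4],
    [0, 0, 1.1, 0, 0, 0, 4],
    [0, 0, 0.2, 0, 0, 0, 4],
    [0, 0, 0.2, 0, 0, 0, 4],
    [0, 0, 0, 0, 0, 0, 4],
  ],
)

```text
clock: 15.55
eef_pos: [606.0, -122.6, 100.9]
eef_rot: [3.141, 0.0, 1.604]
wrist_force: [-0.9, -0.2, -3.8]
finger_gap: 44.5
```

Emit:
jog_arm(
  increments=[
    [0, 0, 0.1, 0, 0, 0, 4],
    [0, 0, 0.1, 0, 0, 0, 4],
    [0, 0, 0, 0, 0, 0, 4],
  ],
)

```text
clock: 15.92
eef_pos: [605.9, -122.6, 98.6]
eef_rot: [3.141, 0.0, 1.604]
wrist_force: [0.8, -0.5, -1.7]
finger_gap: 45.0
```

Emit:
jog_arm(
  increments=[
    [0, 0, 0.05, 0, 0, 0, 4],
    [0.2, 0, 0, 0, 0, 0, 4],
    [0.2, 0, 0, 0, 0, 0, 4],
    [0, 0, 0, 0, 0, 0, 4],
  ],
)

```text
clock: 16.42
eef_pos: [606.1, -118.5, 98.6]
eef_rot: [3.14, 0.0, 1.604]
wrist_force: [0.4, -0.7, 6.3]
finger_gap: 45.0
```

Run:
```python
from h import *
q=snap('top')
cv2.imwrite('pics/t7.png',cv2.resize(q['image'][130:210,230:350,::-1],None,fx=6,fy=6,interpolation=cv2.INTER_CUBIC))
q=snap('scene')
cv2.imwrite('pics/s7.png',cv2.resize(q['image'][190:250,280:370,::-1],None,fx=8,fy=8,interpolation=cv2.INTER_CUBIC))
```

```text
(no output)
```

View pics/t7.png

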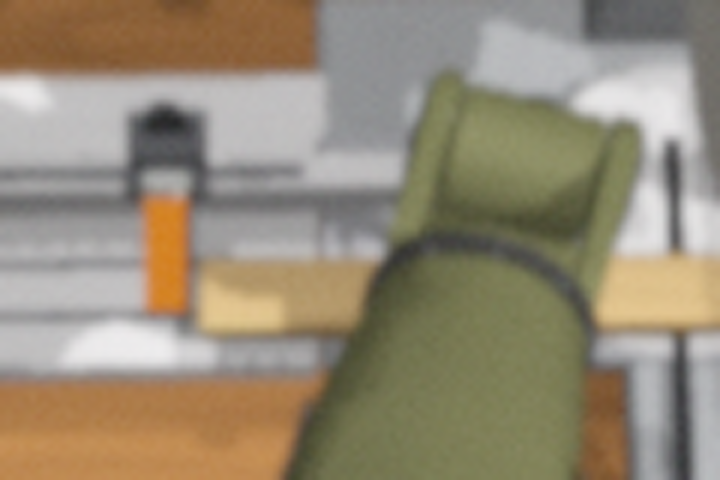

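View pics/s7.png

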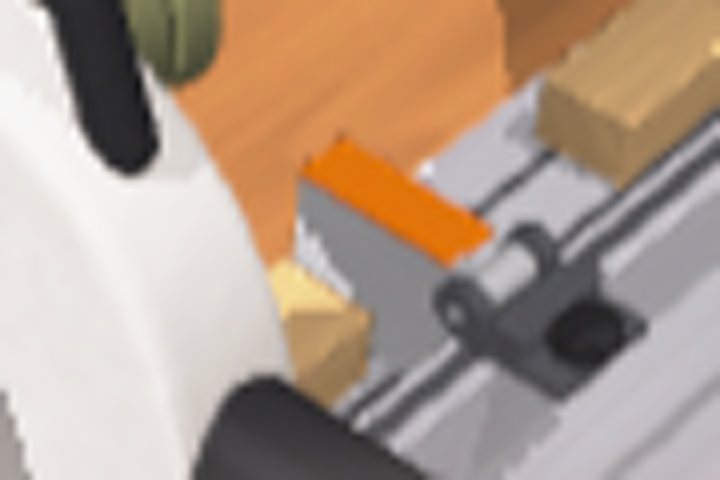

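The top view shows a small gap left between the strip's right edge (x 188) and the batten's end (x 202), about 5 mm. I'll slide on until it touches.

Emit:
jog_arm(
  increments=[
    [0.2, 0, 0, 0, 0, 0, 4],
    [0.15, 0, 0, 0, 0, 0, 4],
    [0, 0, 0, 0, 0, 0, 4],
  ],
)

```text
clock: 16.9
eef_pos: [606.0, -115.1, 98.6]
eef_rot: [3.14, 0.0, 1.604]
wrist_force: [-0.6, -2.0, 5.9]
finger_gap: 44.5
```

Emit:
jog_arm(
  increments=[
    [0.1, 0, 0, 0, 0, 0, 4],
    [0.1, 0, 0, 0, 0, 0, 4],
    [0, 0, 0, 0, 0, 0, 4],
  ],
)

```text
clock: 17.27
eef_pos: [605.9, -113.4, 98.6]
eef_rot: [3.14, 0.001, 1.604]
wrist_force: [0.7, -4.3, 5.4]
finger_gap: 44.9
```

Emit:
jog_arm(
  increments=[
    [0.1, 0, 0, 0, 0, 0, 4],
    [0.1, 0, 0, 0, 0, 0, 4],
    [0, 0, 0, 0, 0, 0, 4],
  ],
)

```text
clock: 17.65
eef_pos: [605.9, -113.1, 98.6]
eef_rot: [3.14, 0.003, 1.603]
wrist_force: [1.3, -16.2, 3.4]
finger_gap: 44.9
```

The stop is touched (16 N along y, y stalled at -113). I'll ease off, open just enough to clear and lift.

Emit:
jog_arm(
  increments=[
    [-0.15, 0, -0.05, 0, 0, 0, 4],
    [0, 0, 0, 0, 0, 0, 4],
  ],
)

```text
clock: 17.9
eef_pos: [605.7, -113.3, 98.6]
eef_rot: [3.141, 0.001, 1.603]
wrist_force: [0.8, -7.8, 1.2]
finger_gap: 44.6
```

Emit:
jog_arm(
  increments=[
    [0, 0, 0, 0, 0, 0, 6.2],
    [0, 0, 0, 0, 0, 0, 6.2],
    [0, 0, 0, 0, 0, 0, 6.2],
    [0, 0, 0, 0, 0, 0, 6.2],
    [0, 0, -2, 0, 0, 0, 6.2],
    [0, 0, -4, 0, 0, 0, 6.2],
    [0, 0, -4, 0, 0, 0, 6.2],
    [0, 0, 0, 0, 0, 0, 6.2],
  ],
)

```text
clock: 18.9
eef_pos: [606.6, -112.8, 201.8]
eef_rot: [3.136, 0.001, 1.604]
wrist_force: [-0.0, -0.6, 0.1]
finger_gap: 61.8
```

Run:
```python
from h import *
q=snap('wrist')
cv2.imwrite('pics/w8.png',cv2.resize(q['image'][:,:,::-1],None,fx=1.42,fy=1.42))
def tool(a,yaw=.033): return Ro.from_euler('xyz',[np.pi,-a,yaw])
plan([480,-115,200],tool(np.pi/4))
```

```text
[0.02, -1.4, -0.01, -3.9, 3.9, 9.44, 9.4],
[-0.21, -1.38, -0.11, -3.9, 3.9, 9.44, 9.4],
[-0.42, -1.32, -0.22, -3.9, 3.9, 9.44, 9.4],
[-0.61, -1.21, -0.34, -3.9, 3.9, 9.44, 9.4],
[-0.77, -1.07, -0.47, -3.9, 3.9, 9.44, 9.4],
[-0.89, -0.9, -0.59, -3.9, 3.9, 9.44, 9.4],
[-0.98, -0.7, -0.71, -3.9, 3.9, 9.44, 9.4],
[-1.03, -0.48, -0.82, -3.9, 3.9, 9.44, 9.4],
[-1.03, -0.25, -0.91, -3.9, 3.9, 9.44, 9.4],
```

View pics/w8.png

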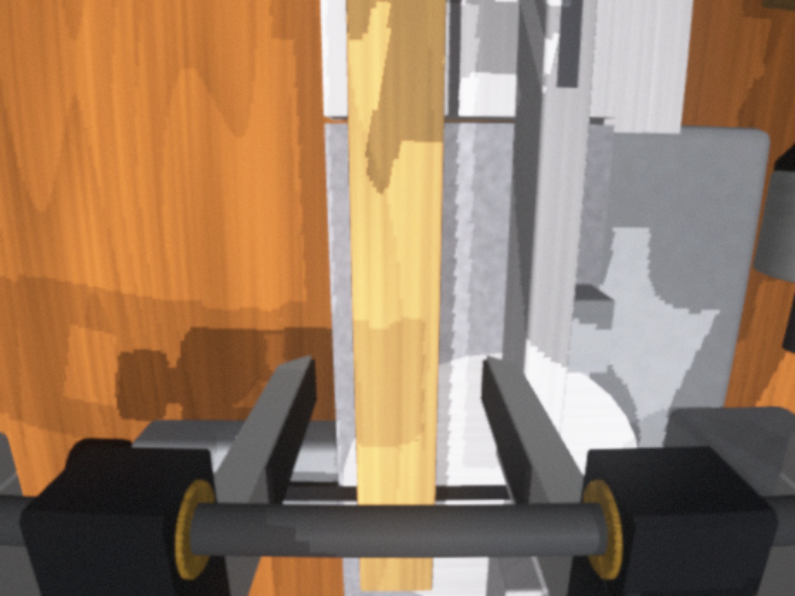

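The batten lies flat on the table, parallel to the fence and free of the fingers (view x 350–440). Next I'll tilt the tool for the diagonal push.

Emit:
jog_arm(
  increments=[
    [0, -1.4, 0, -3.9, 3.9, 9.4, 9.4],
    [-0.2, -1.4, -0.1, -3.9, 3.9, 9.4, 9.4],
    [-0.4, -1.3, -0.2, -3.9, 3.9, 9.4, 9.4],
    [-0.6, -1.2, -0.3, -3.9, 3.9, 9.4, 9.4],
    [-0.8, -1.1, -0.5, -3.9, 3.9, 9.4, 9.4],
    [-0.9, -0.9, -0.6, -3.9, 3.9, 9.4, 9.4],
    [-1.0, -0.7, -0.7, -3.9, 3.9, 9.4, 9.4],
    [-1.0, -0.5, -0.8, -3.9, 3.9, 9.4, 9.4],
    [-1.0, -0.2, -0.9, -3.9, 3.9, 9.4, 9.4],
    [0, 0, 0, 0, 0, 0, 9.4],
    [0, 0, 0, 0, 0, 0, 9.4],
  ],
)

```text
clock: 20.32
eef_pos: [480.4, -116.8, 198.9]
eef_rot: [3.124, -0.774, 0.075]
wrist_force: [0.3, 0.1, -0.1]
finger_gap: 93.9
```

```bash
cat >> h.py <<'E'
def tool(a,yaw=.033): return Ro.from_euler('xyz',[np.pi,-a,yaw])
def S(x,y,z,yaw=.033): return np.array([670.5+x*np.cos(yaw)-y*np.sin(yaw),-242+x*np.sin(yaw)+y*np.cos(yaw),70+z])
E
python3 - <<'E'
from h import *
np.set_printoptions(precision=3,suppress=True)
s=read_state(); print(s['clock'],s['eef_pos'],s['eef_rot'],s['wrist_force'],s['joints'])
q=snap('top'); f=lambda L:(np.array(L)+.5)/6-.5+[230,130]
cv2.imwrite('pics/t9.png',cv2.resize(q['image'][130:210,230:350,::-1],None,fx=6,fy=6,interpolation=cv2.INTER_CUBIC))
w=snap('wrist'); cv2.imwrite('pics/w9.png',cv2.resize(w['image'][:,:,::-1],None,fx=1.42,fy=1.42))
# tip 8 mm short of the edge at batten front (saw x -83)
tz=np.array([np.sin(np.pi/4),0,-np.cos(np.pi/4)])
t=np.array([-83.,145,35])-30*tz; print(t,S(*t))
plan(S(*t),tool(np.pi/4),v=30)
E
```

```text
20.325 [ 480.394 -116.774  198.903] [ 3.124 -0.774  0.075] [ 0.313  0.058 -0.061] [-0.499 -0.075  2.192  0.881  0.493  0.322]
[-104.213  145.      56.213] [ 561.559 -100.517  126.213]
[0.19, -0.3, 2.73, -0.17, 0.15, 0.41, 9.4],
[0.18, -0.31, 2.73, -0.17, 0.15, 0.41, 9.4],
[0.17, -0.32, 2.73, -0.17, 0.15, 0.41, 9.4],
[0.16, -0.33, 2.73, -0.17, 0.15, 0.41, 9.4],
```

View pics/w9.png

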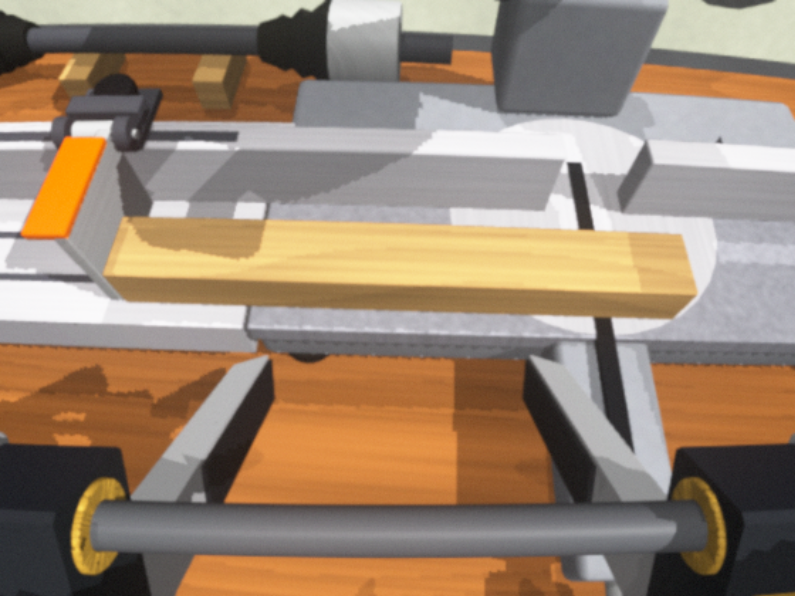

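View pics/t9.png

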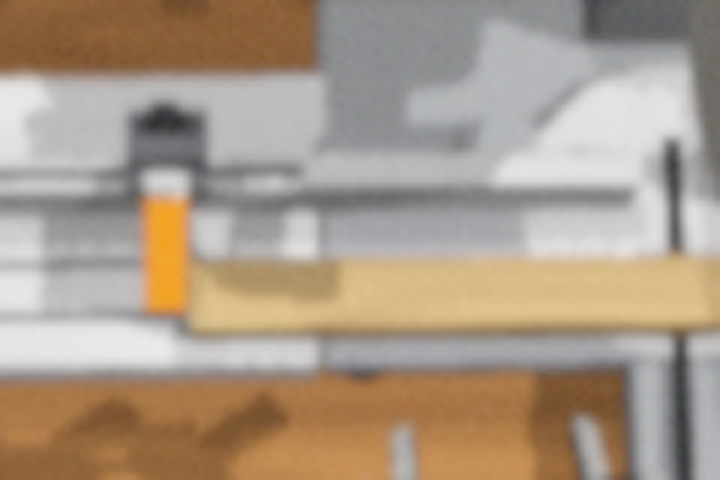

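The wrist view shows the batten's left end on the stop face (view 110,275), the batten parallel to the fence, and the open fingers in front of it. I'll approach the front top edge.

Emit:
jog_arm(
  increments=[
    [0.2, -0.3, 2.7, -0.2, 0.15, 0.4, 9.4],
    [0.2, -0.3, 2.7, -0.2, 0.15, 0.4, 9.4],
    [0.2, -0.3, 2.7, -0.2, 0.15, 0.4, 9.4],
    [0.2, -0.3, 2.7, -0.2, 0.15, 0.4, 9.4],
    [0, 0, 0, 0, 0, 0, 9.4],
    [0, 0, 0, 0, 0, 0, 9.4],
  ],
)

```text
clock: 21.18
eef_pos: [560.8, -101.3, 128.0]
eef_rot: [3.14, -0.786, 0.032]
wrist_force: [0.1, 0.0, -0.6]
finger_gap: 94.1
```

Run:
```python
from h import *
np.set_printoptions(precision=3,suppress=True)
s=read_state(); print(s['clock'],s['eef_pos'],s['eef_rot'],s['wrist_force'],s['joints'])
T=Ro.from_euler('xyz',s['eef_rot']).as_matrix(); tip=s['eef_pos']+22*T[:,2]; print('tip',tip,'edge',S(-83,145,35))
w=snap('wrist'); cv2.imwrite('pics/w10.png',cv2.resize(w['image'][:,:,::-1],None,fx=1.42,fy=1.42))
plan(s['eef_pos'],tool(np.pi/4),n=1)
```

```text
21.175 [ 560.812 -101.316  127.98 ] [ 3.14  -0.786  0.032] [ 0.107  0.    -0.606] [-0.362  0.223  2.085  1.272  0.286  0.026]
tip [ 576.372 -100.855  112.433] edge [582.761 -99.817 105.   ]
[-0.02, -0.01, 0.03, 0.16, -0.07, -0.04, 9.4],
```

View pics/w10.png

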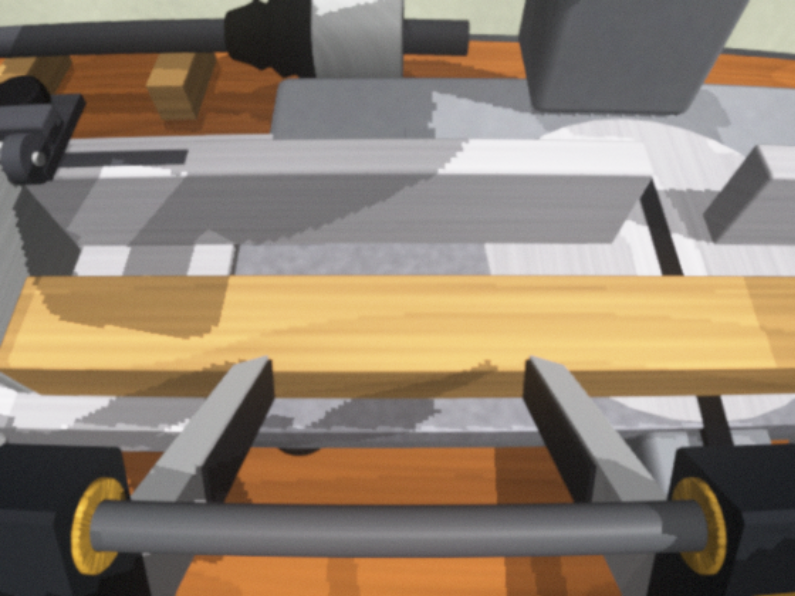

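Run:
```python
from h import *
a=np.radians(39); tz=np.array([np.sin(a),0,-np.cos(a)])
plan(S(*(np.array([-83.,142,37])-27*tz)),tool(a),n=2)
print(S(*(np.array([-83.,142,37])-27*tz)))
d=Ro.from_euler('xyz',[np.pi,-a,.033]).inv().apply([np.cos(.033),np.sin(.033),0]); print('saw +x in tool',d, 'down', Ro.from_euler('xyz',[np.pi,-a,.033]).inv().apply([0,0,-1]))
```

```text
[0.17, 0.1, 0.19, 0.08, -3.04, -0.02, 9.4],
[0.18, 0.1, 0.18, 0.08, -3.04, -0.02, 9.4],
[ 565.87764042 -103.37643758  127.98294096]
saw +x in tool [ 7.77145961e-01 -8.03078311e-17  6.29320391e-01] down [-6.29320391e-01 -9.54097912e-17  7.77145961e-01]
```

Emit:
jog_arm(
  increments=[
    [0.2, 0.1, 0.2, 0, -3, 0, 9.4],
    [0.2, 0.1, 0.2, 0, -3, 0, 9.4],
    [0, 0, 0.3, 0, 0, 0, 9.4],
    [0, 0, 0.2, 0, 0, 0, 9.4],
    [0, 0, 0, 0, 0, 0, 9.4],
  ],
)

```text
clock: 21.85
eef_pos: [569.4, -102.9, 123.3]
eef_rot: [3.141, -0.682, 0.031]
wrist_force: [0.1, 0.2, -0.2]
finger_gap: 94.0
```

Emit:
jog_arm(
  increments=[
    [0.15, 0, 0.25, 0, 0, 0, 9.4],
    [0.15, 0, 0.15, 0, 0, 0, 9.4],
    [0.15, 0, 0.15, 0, 0, 0, 9.4],
    [0, 0, 0, 0, 0, 0, 9.4],
  ],
)

```text
clock: 22.35
eef_pos: [577.1, -102.8, 122.6]
eef_rot: [3.14, -0.683, 0.031]
wrist_force: [-1.6, 0.4, 4.7]
finger_gap: 93.7
```

Run:
```python
from h import *
np.set_printoptions(precision=3,suppress=True)
s=read_state(); print(s['clock'],s['eef_pos'],s['wrist_force'],s['joints'])
T=Ro.from_euler('xyz',s['eef_rot']).as_matrix(); tip=s['eef_pos']+22*T[:,2]; print('tip',tip,'edge',S(-83,145,35))
w=snap('wrist'); cv2.imwrite('pics/w11.png',cv2.resize(w['image'][:,:,::-1],None,fx=1.42,fy=1.42))
```

```text
22.35 [ 577.091 -102.837  122.554] [-1.583  0.352  4.746] [-0.334  0.266  1.99   0.779  0.325  0.53 ]
tip [ 590.969 -102.442  105.488] edge [582.761 -99.817 105.   ]
```

View pics/w11.png

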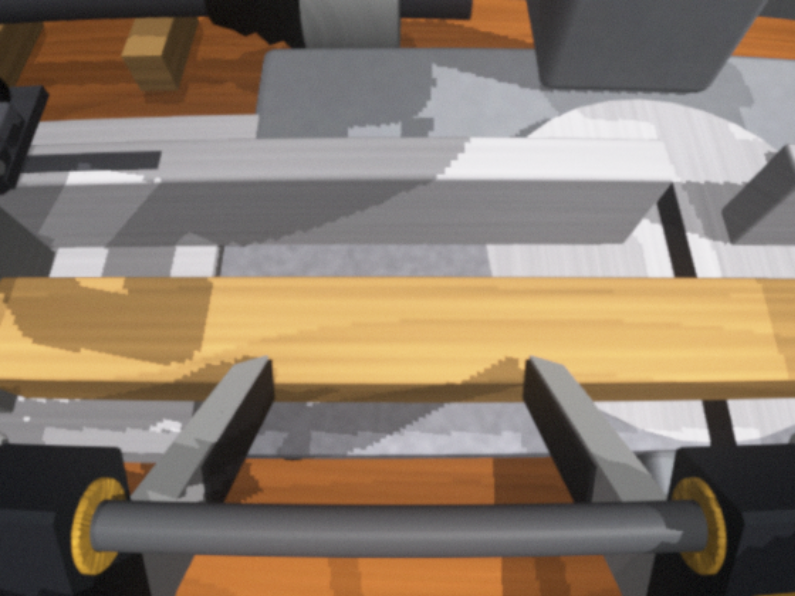

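Run:
```python
from h import *
np.set_printoptions(precision=2,suppress=True)
w=camera('wrist'); g=lambda L:(np.array(L,float)+.5)/1.42-.5
print('batten front top',atz(w,g([(120,384),(400,386),(700,388)]),105))
print('batten back top',atz(w,g([(120,277),(400,279),(700,280)]),105))
print('fence top front',atz(w,g([(120,183),(400,182),(600,184)]),125),'foot',atz(w,g([(120,246),(400,244),(600,243)]),70))
s=read_state(); T=Ro.from_euler('xyz',s['eef_rot']).as_matrix()
for o in (-8,0,8): print('tip corner',o,s['eef_pos']+22*T[:,2]+o*T[:,0], proj(w,s['eef_pos']+22*T[:,2]+o*T[:,0]-47*T[:,1])*1.42)
```

```text
batten front top [[ 584.76    3.83  105.  ]
 [ 587.88 -102.58  105.  ]
 [ 589.67 -216.96  105.  ]]
batten back top [[ 629.65   14.61  105.  ]
 [ 631.97 -101.33  105.  ]
 [ 635.58 -225.97  105.  ]]
fence top front [[ 662.29   12.98  125.  ]
 [ 664.88 -100.31  125.  ]
 [ 667.03 -180.28  125.  ]] foot [[ 663.35   40.61   70.  ]
 [ 668.   -100.46   70.  ]
 [ 672.   -200.47   70.  ]]
tip corner -8 [ 584.63 -102.63  100.38] [[275.78 396.84]]
tip corner 0 [ 590.84 -102.44  105.42] [[274.27 377.48]]
tip corner 8 [ 597.04 -102.25  110.47] [[272.76 357.63]]
```

Emit:
jog_arm(
  increments=[
    [0.16, 0, 0.13, 0, 0, 0, 9.4],
    [0.16, 0, 0.13, 0, 0, 0, 9.4],
    [0.16, 0, 0.13, 0, 0, 0, 9.4],
    [0.16, 0, 0.13, 0, 0, 0, 9.4],
    [0, 0, 0, 0, 0, 0, 9.4],
  ],
)

```text
clock: 23.08
eef_pos: [585.2, -102.6, 122.4]
eef_rot: [3.14, -0.683, 0.031]
wrist_force: [-2.8, -0.4, 6.6]
finger_gap: 94.0
```

Run:
```python
from h import *
np.set_printoptions(precision=3,suppress=True)
s=read_state(); print(s['clock'],s['eef_pos'],s['wrist_force'],s['joints'])
w=snap('wrist'); cv2.imwrite('pics/w12.png',cv2.resize(w['image'][:,:,::-1],None,fx=1.42,fy=1.42))
```

```text
23.075 [ 585.155 -102.571  122.438] [-2.827 -0.429  6.579] [-0.328  0.282  1.97   0.761  0.325  0.554]
```

View pics/w12.png

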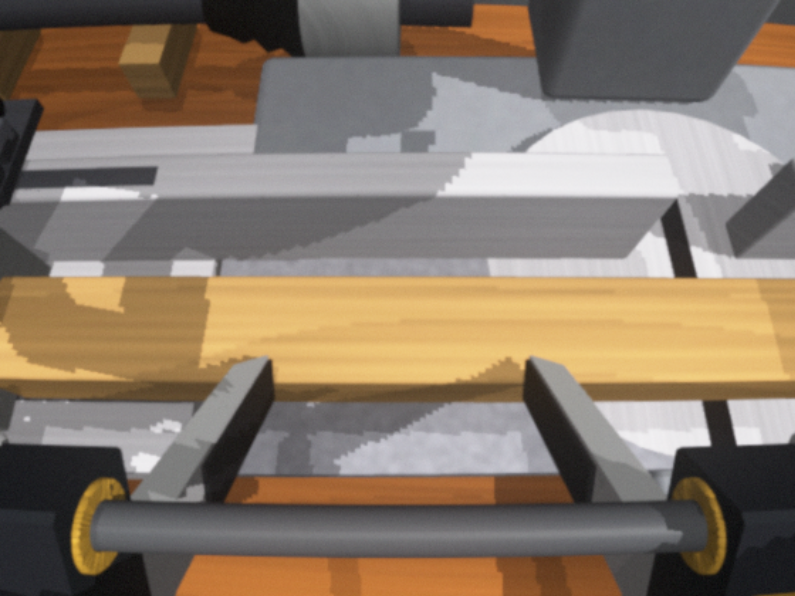

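The batten moves with the fingers and stays parallel (its edges hold at rows 277 and 382 while the fence comes nearer). I'll continue.

Emit:
jog_arm(
  increments=[
    [0.16, 0, 0.13, 0, 0, 0, 9.4],
    [0.16, 0, 0.13, 0, 0, 0, 9.4],
    [0.16, 0, 0.13, 0, 0, 0, 9.4],
    [0.16, 0, 0.13, 0, 0, 0, 9.4],
    [0.16, 0, 0.13, 0, 0, 0, 9.4],
    [0.16, 0, 0.13, 0, 0, 0, 9.4],
    [0.16, 0, 0.13, 0, 0, 0, 9.4],
    [0.16, 0, 0.13, 0, 0, 0, 9.4],
    [0.16, 0, 0.13, 0, 0, 0, 9.4],
    [0.16, 0, 0.13, 0, 0, 0, 9.4],
    [0.16, 0, 0.13, 0, 0, 0, 9.4],
    [0, 0, 0, 0, 0, 0, 9.4],
  ],
)

```text
clock: 24.62
eef_pos: [607.8, -101.9, 122.5]
eef_rot: [3.14, -0.683, 0.031]
wrist_force: [-0.9, -0.8, 4.5]
finger_gap: 94.5
```

Emit:
jog_arm(
  increments=[
    [0.12, 0, 0.1, 0, 0, 0, 9.4],
    [0.12, 0, 0.1, 0, 0, 0, 9.4],
    [0, 0, 0, 0, 0, 0, 9.4],
  ],
)

```text
clock: 25.0
eef_pos: [610.6, -101.9, 122.3]
eef_rot: [3.14, -0.682, 0.031]
wrist_force: [-6.6, -1.1, 7.8]
finger_gap: 93.5
```

Emit:
jog_arm(
  increments=[
    [0.04, 0, 0.08, 0, 0, 0, 9.4],
    [0, 0, 0.05, 0, 0, 0, 9.4],
    [0, 0, 0, 0, 0, 0, 9.4],
    [0, 0, 0, 0, 0, 0, 9.4],
  ],
)

```text
clock: 25.5
eef_pos: [611.2, -101.9, 121.9]
eef_rot: [3.14, -0.682, 0.032]
wrist_force: [-24.0, -1.7, 19.6]
finger_gap: 93.7
```

Run:
```python
from h import *
np.set_printoptions(precision=3,suppress=True)
s=read_state(); print(s['clock'],s['eef_pos'],s['wrist_force'],s['moment'],s['joints'])
w=snap('wrist'); cv2.imwrite('pics/w13.png',cv2.resize(w['image'][:,:,::-1],None,fx=1.42,fy=1.42))
q=snap('top')
cv2.imwrite('pics/t13.png',cv2.resize(q['image'][130:210,230:350,::-1],None,fx=6,fy=6,interpolation=cv2.INTER_CUBIC))
```

```text
25.5 [ 611.212 -101.854  121.9  ] [-24.007  -1.693  19.597] [-0.019  1.592  0.217] [-0.308  0.331  1.903  0.703  0.329  0.627]
```

View pics/w13.png

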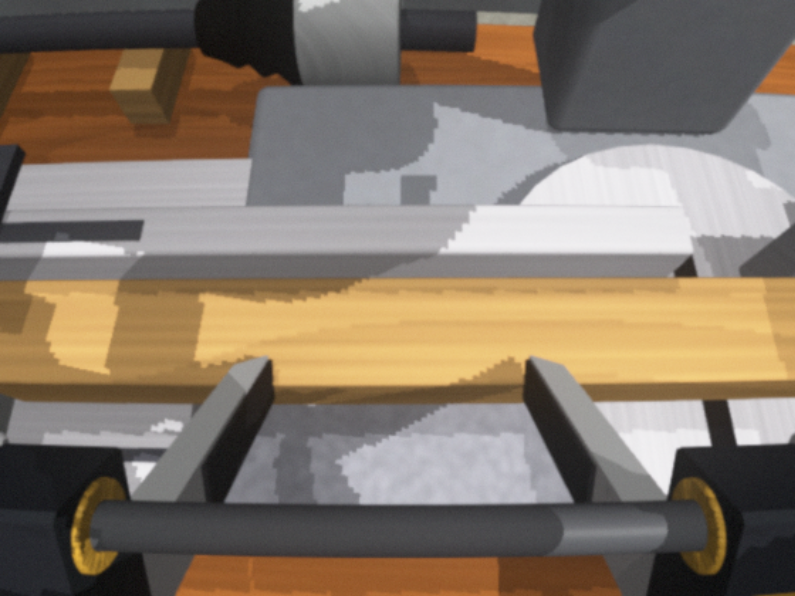

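View pics/t13.png

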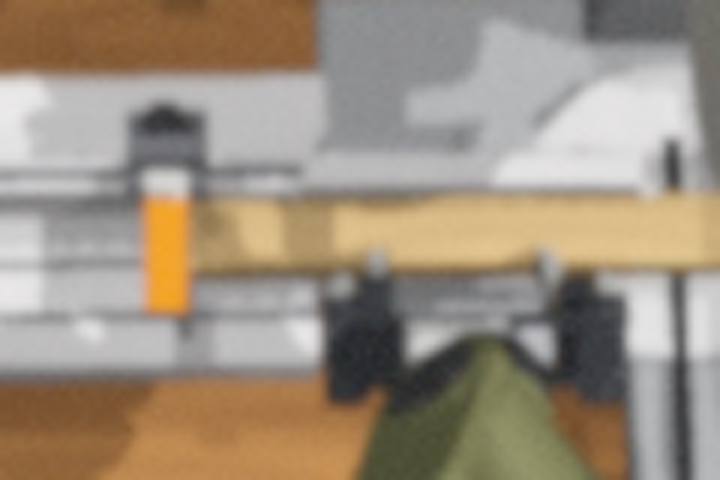

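Emit:
jog_arm(
  increments=[
    [-0.03, 0, -0.08, 0, 0, 0, 9.4],
    [0, 0, 0, 0, 0, 0, 9.4],
    [0, 0, 0, 0, 0, 0, 9.4],
  ],
)

```text
clock: 25.98
eef_pos: [610.8, -101.9, 122.2]
eef_rot: [3.14, -0.682, 0.031]
wrist_force: [-14.0, -1.9, 12.3]
finger_gap: 94.0
```

Emit:
jog_arm(
  increments=[
    [0, 0, 0, 0, 0, 0, 9.4],
    [0, 0, 0, 0, 0, 0, 9.4],
    [0, 0, 0, 0, 0, 0, 9.4],
    [0, 0, 0, 0, 0, 0, 9.4],
    [0, 0, 0, 0, 0, 0, 9.4],
    [0, 0, 0, 0, 0, 0, 9.4],
    [0, 0, 0, 0, 0, 0, 9.4],
    [0, 0, 0, 0, 0, 0, 9.4],
  ],
)

```text
clock: 26.98
eef_pos: [610.9, -101.9, 122.2]
eef_rot: [3.14, -0.682, 0.031]
wrist_force: [-12.0, -1.3, 11.7]
finger_gap: 94.2
```

Run:
```python
from h import *
np.set_printoptions(precision=2,suppress=True)
s=read_state(); print(s['clock'],s['eef_pos'],s['wrist_force'],s['qd'])
q=snap('scene')
cv2.imwrite('pics/s14.png',cv2.resize(q['image'][190:250,280:370,::-1],None,fx=8,fy=8,interpolation=cv2.INTER_CUBIC))
t=snap('top'); f=lambda L:(np.array(L)+.5)/6-.5+[230,130]
print('left end',atz(t,f([(193,235)]),105),'strip right edge',atz(t,f([(189,240)]),147))
w=camera('wrist'); g=lambda L:(np.array(L,float)+.5)/1.42-.5
F=atz(w,g([(300,387),(500,388)]),105);B=atz(w,g([(60,278),(400,280),(760,279)]),105);print(F,B)
```

```text
26.975 [ 610.85 -101.86  122.17] [-12.04  -1.29  11.69] [-0. -0.  0. -0.  0.  0.]
left end [[637.74  67.79 105.  ]] strip right edge [[621.72  67.85 147.  ]]
[[ 619.99  -64.46  105.  ]
 [ 621.85 -138.79  105.  ]] [[ 662.09   41.64  105.  ]
 [ 665.12 -100.36  105.  ]
 [ 670.64 -251.72  105.  ]]
```

View pics/s14.png

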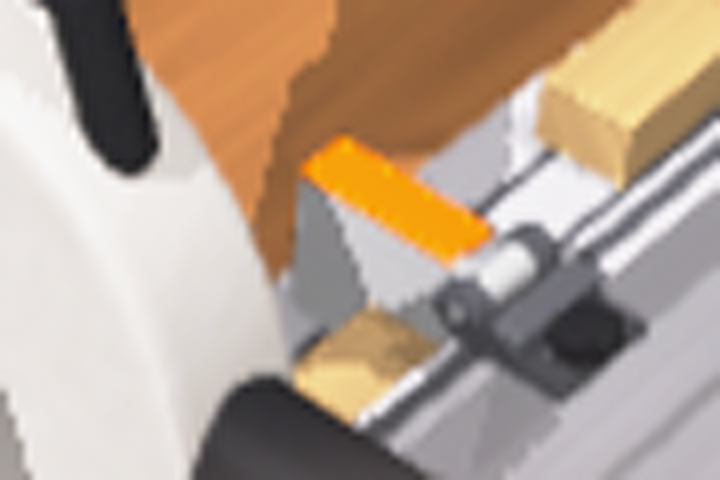

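The scene view shows the batten's end against the stop plate (crop 370,310 to 430,350) and its back on the fence. The force is steady at about 17 N, so I'm handing in.

Run:
```python
from h import *
print(sign_off()); s=read_state(); print(s['clock'],s['eef_pos'],s['wrist_force'])
```

```text
the job is handed in; nothing more can be done
None
the job is handed in; nothing more can be done
```

The job is handed in at about 27 s of the 67 s allowed, with the batten held flush against fence and table. `sign_off()` reported no verdict.

- **Flip stop:** I folded it down with the closed fingertips. It ended on its hard stop, where the tip height matched the fully-down position and it pushed back with 24 N.
- **Placing:** I gripped the batten at mid-length and laid it on the table in front of the fence. I slid it left until the stop took 16 N, then eased off and let go.
- **Holding:** With the open fingers tilted about 39°, I pushed on the batten's front top edge to bring it flush.

**Last checks:**
- The wrist force was 12.0 N towards the fence and 11.7 N downwards, about 17 N (1.7 kg) in all. The arm was at rest, though the fence part had eased from 14 N over the last second.
- In the pictures the left end touches the stop, to within one pixel (about 3–4 mm). The back edge lies at the fence line and is parallel to it.
- The arm worked well clear of the loose objects and the saw head. I saw no sign of contact with them, but did not re-measure them at the end.

**Disagreements:**
- My two readings of the fence position differed by about 3 mm, and the `regions_of` batten masks were some millimetres off my corner readings. For the fence and the stop I relied on the contact forces instead.
- The first push onto the fence overshot to 31 N before I eased it back.

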